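# Turn the draw plate round in its case

## Robot

A 6-joint arm with a two-finger parallel gripper is mounted at the origin on a cart in front of the work surface, level with it; the furniture and walls round the work are solid. World frame = base frame: x ahead of the robot, y to its left, z up, the work surface at z = 0. Lengths are in mm, angles in rad, forces in N, time in s.
With the tool pointing down it reaches from about 375 to 925 mm from the base axis. Payload 5.7 kg.
Tool frame: the origin (TCP) lies midway between the tips of the shut fingers; the grasp point (between the pads) lies 19 mm behind it; z points along the fingers, y is the line along which they close (so a half turn about z gives the same grasp; the last joint's range is limited). The gripper opens to 88 mm and grips with 3 to 60 N. Pads are 20 mm wide; open, the fingers measure 115 mm over their backs; the gripper's body (75 mm by 178 mm) begins 61 mm behind the grasp point.
Start: joints at [-1.355, 0.359, 1.51, -0, 1.272, -0.115], TCP at [194.864, -567.442, 222.623] pointing down, gripper open.
Joint ranges: [-2.97, 2.97], [-1.01, 2.36], [0.21, 2.38], [-0.96, 4.11], [0.2, 2.71], [-2.98, 2.98]. Speed limits (rad/s): [2.39, 2.39, 3.14, 3.14, 3.14, 3.14].

## Interface

Orientations are given as a unit quaternion [x, y, z, w].
In Python, from cell import r gives the robot as it stands. The module is installed in compiled form; this text tells all that it offers.
- The arm moves only by the tool servo_tool, never from a script. Its arguments are lists of equal length, an entry for each row: "offset": the shift along the tool's x, y, z in mm, a list of three; "angular": the turn, a rotation vector about the tool's x, y, z in rad, a list of three. In form: {"offset": [[dx, dy, dz], ...], "angular": [[ax, ay, az], ...]}. A call has 1 to 20 rows; each row shifts and turns the commanded pose from where the row before left it, along the tool's axes as they then stand; what a row does not reach is not made up. A row lasts 1/8 s, in which the tool goes at most 62.5 mm and 10.7 degrees, less where a joint would pass 70% of its speed; a pose out of reach is approached as far as the arm can. A call is refused whole if a number of a shift passes 62.5 or a number of a turn 0.188, either way. A call with a gripper value outside its range is refused whole. "claw" is the finger opening in mm, from 0 to 87.8, set as the call begins (left out, the last holds). The fingers move at their own pace and stop on an object; "squeeze" is the grip in N (left out, the last holds). Time passes only in rows, so rows that do not move let the fingers close. It gives the time, the measured TCP pose, the force, the opening and the grip force at its end, in the units of the state.
- r.observe(): the state, without advancing time (a new reading comes with each control period).
- r.get_image(name): name is "scene" or "top" or "wrist"; returns (picture, depth): 480x640x3 uint8, red, green, blue; 480x640 float32, mm along the optical axis (not along the pixel's ray), 0 where there is no reading.
- r.camera_info(name): a dict with "K" (3x3 intrinsics, pixels), "dist_coeffs" ([k1, k2, p1, p2, k3] as OpenCV has them; the pictures are not rectified), "eye" and "attitude" of the camera in the world; the wrist camera has in their place "hand_eye" (4x4, takes a point from camera to tool coordinates, whose origin is the TCP and whose axes are the flange's). Camera axes: x right, y up, looking along -z (the intrinsics and any distortion apply to the point x, -y, -z); pixel columns grow to the right and rows downward; lengths in mm; the calibration is good to about 2 mm. A picture is of the moment at which its call begins: read the wrist's pose just before it. camera_info takes no time and is no camera call.
- r.finish_job(): hands the job in; it is judged then, once.
Trained networks look in the newest picture that a camera, given by its name, has taken for a name from the list of things; names that differ only in an ending like _2 or _b are one class to them, and where a whole thing is asked for, a point or a joint stands for the part that bears it (a point fixed in the world has none). Each returns a list of dicts, best first, with "p" (0 to 1); they miss things now and then, are a little off and sometimes report something else, mostly with a low value. They report only what shows in the picture. A call takes as long as a camera call.
- r.look_for(camera, name): "bbox" ([left, top, width, height] in pixels, round what is visible of it).
- r.regions_of(camera, name): "mask" (480x640 bool, what is visible of it) and "bbox" ([left, top, width, height] in pixels, round what is visible of it).
- r.place_of(camera, name): "position" ([column, row] in pixels: a listed point, or the origin of a listed thing).
The state is a dict: "clock": time; "q": joint angles; "qd": joint speeds; "joint_efforts": joint torques, N m; "ee_pos": TCP position; "tcp_rot": TCP orientation; "force": force on the tool from outside, world axes, zero at the start; "moment": the same for the moment, N m; "opening": opening from 0.0 (shut) to 1.0 (fully open); "finger_force": force on a finger pad.
Only numpy, scipy, OpenCV 4.12 (cv2) and the standard library are available. Lean on these libraries where they do the work, as an engineer would, in place of code of your own. Each camera call takes 0.05 s, during which the arm holds its last target. There are 200 camera calls.

## Task

Two steel draw plates are kept in wooden cases; one of them was put away the wrong way round, with its plain end sticking out and its narrow grip tang hidden inside. Draw that plate out of its case, turn it end for end and slide it back into the same case, fully home, standing on edge as before and with the grip tang outside. Leave the other plate and the things lying about where they are.

Things in the scene. Friction and masses are not known exactly. Their poses are not given: they have to be found in the camera images.
- plate: Wrongly stowed draw plate: steel slab on edge, 0.3 kg, can stand alone on its 14 mm bottom edge. Holed part 120 long (x), 14 thick (y), 50 high (z). At its -x end a grip tang of the same thickness, 40 long, 30 high, flush with the top edge. Origin on the bottom edge under the middle of the holed part: plain end at x=+60, tang tip at x=-100. Starts in case turned by half a turn, tang inside.
- plate_nose (a point): Middle of the bottom edge of that plate's plain end (60 mm ahead of its origin). At the start 45 to 65 mm of the plate's plain end stand out of the case; the plate's centre of mass is 13 mm from its origin toward the tang.
- plate_tang (a point): Middle of that plate's grip tang: 80 mm behind its origin, 35 above its bottom edge (the tang spans 20 to 50 above it). Hidden in the case at the start. With the plate fully home the right way round, 45 mm of its grip end stand out of the mouth.
- case: That plate's case, fixed: dark wooden sleeve with brass-bound mouth, 125 long, 33 wide (53 over its 6 high foot), 65 high. Origin under the mouth's middle at bench height; x points into the sleeve; mouth roughly toward the robot. Slot level, 17 wide, z=4 to 58, roofed throughout, nothing latches; first 15 mm flared to 21. A solid back stops the plain end at x=115 (plate origin then at x=55).
- other_plate: An identical plate, correctly stowed in the other case with its grip tang outside; to be left alone.
- other_case: An identical fixed case, 0.12 m or more to the left or right of the first, that holds the other plate. The small scraps, sticks and files strewn over the bench round the cases are scenery without substance: the bench there is flat and clear to put the plate down on.
- oiler: Small brass oil pot, 31 in diameter and 34 high, on a thin steel plate left of the cases; leave it.
- pliers: Flat pliers with red handles, 45 x 138 x 12, lying flat on the bench to the left; leave them.
- dish: White dish, 63 in diameter and 22 high, on the bench to the left; leave it.

How it is judged (in metres and radians):
On the way:
1. the wrongly stowed plate is wholly out of its case (x of plate_tang in the frame of case below -0.022 m and x of plate_nose in the frame of case below -0.005 m), for 0.1 s.
At the end, for the whole second after the job is handed in: The plate stands in its own case on the slot's floor, its plain end within 8 mm of the back stop, its grip tang outside the mouth, upright and at rest; the other plate is within 15 mm of where it was (x of plate_nose in the frame of case above 0.107 m and y of plate_nose in the frame of case between -0.006 and 0.006 m and z of plate_nose in the frame of case below 0.012 m and x of plate_tang in the frame of case below -0.015 m and angle between plate's own z axis and vertical below 0.12 rad and linear speed of plate below 0.01 m/s and distance of other_plate from where it was at the start of the episode below 0.015 m); the robot touches nothing.
It fails at once if the other plate is shifted by more than 15 mm (distance of other_plate from where it was at the start of the episode above 0.015 m).
It fails at once if the brass oiler moved more than 40 mm (distance of oiler from where it was at the start of the episode above 0.04 m).
It fails at once if the pliers moved more than 40 mm (distance of pliers from where it was at the start of the episode above 0.04 m).
It fails at once if the white dish moved more than 40 mm (distance of dish from where it was at the start of the episode above 0.04 m).
It also fails if it takes over 66 s, if anything falls off the work surface, if the arm or the gripper's body presses on something with over 40 N, if the wrist force passes 120 N, or if a joint passes its speed limit or range.

## Working session

There is one attempt and no reset: what is moved stays moved. The work goes in short steps, Python scripts to look and compute and a tool call to move; the robot and the scene stay as the last step left them, time stands still between calls to the robot, and variables do not carry over. Pictures are saved under pics/ and viewed, at most 10 in all, crops included, and the job is handed in when it is done.

Besides the shell and the picture viewer there is one more tool, called by a JSON object that holds its "fn" and its "kwargs". servo_tool: Moves the arm, as the interface text tells. Its arguments: {"type":"object","properties":{"offset":{"type":"array","items":{"type":"array","items":{"type":"number"}}},"angular":{"type":"array","items":{"type":"array","items":{"type":"number"}}},"claw":{"type":"number"},"squeeze":{"type":"number"}},"required":["offset","angular"]}

```bash
mkdir -p pics; cat > h.py <<'E'
import numpy as np, cv2
from scipy.spatial.transform import Rotation as R
from cell import r
def cam(name):
    c=r.camera_info(name); K=np.array(c["K"],float); d=np.array(c["dist_coeffs"],float)
    if "hand_eye" in c:
        s=r.observe(); T=np.eye(4); T[:3,:3]=R.from_quat(s["tcp_rot"]).as_matrix(); T[:3,3]=s["ee_pos"]
        M=T@np.array(c["hand_eye"])
    else:
        M=np.eye(4); a=np.array(c["attitude"],float)
        M[:3,:3]=R.from_quat(a).as_matrix() if a.size==4 else a.reshape(3,3); M[:3,3]=c["eye"]
    return K,d,M
def pts(uv,depth,C):
    "pixels -> world via depth"
    K,d,M=C; uv=np.asarray(uv,float).reshape(-1,2)
    n=cv2.undistortPoints(uv.reshape(-1,1,2),K,d).reshape(-1,2)
    z=depth[uv[:,1].astype(int),uv[:,0].astype(int)]
    P=np.c_[n[:,0]*z,-n[:,1]*z,-z]
    return P@M[:3,:3].T+M[:3,3]
def ray(uv,C,zw):
    K,d,M=C; n=cv2.undistortPoints(np.asarray(uv,float).reshape(-1,1,2),K,d).reshape(-1,2)
    v=np.c_[n[:,0],-n[:,1],-np.ones(len(n))]@M[:3,:3].T
    return M[:3,3]+v*((zw-M[2,3])/v[:,2])[:,None]
def proj(P,C):
    K,d,M=C; p=(np.atleast_2d(P)-M[:3,3])@M[:3,:3]; p=p*[1,-1,-1]
    return cv2.projectPoints(p,np.zeros(3),np.zeros(3),K,d)[0].reshape(-1,2)
E
python3 - <<'E'
from h import *
for n in("scene","top"):
    C=cam(n); im,dp=r.get_image(n); cv2.imwrite(f"pics/{n}0.png",im[:,:,::-1]); np.save(n+"0.npy",dp)
    print(n,C[2][:3,3].round(),(-C[2][:3,2]).round(2))
    for t in("case","other_case","plate","other_plate","plate_nose","plate_tang","dish","pliers","oiler"):
        for f in (r.place_of,):
            o=f(n,t)
            for k in o[:3]:
                u=np.array(k["position"]); 
                print(t,round(k["p"],2),u.round(),pts(np.clip(u,0,[639,479]),dp,C).round()[0], ray(u,C,0).round()[0])
print(r.observe())
E
```

```text
scene [-155.  633.  992.] [ 0.52 -0.54 -0.66]
case 0.93 [394. 209.] [ 553. -400.   17.] [ 566. -418.    0.]
other_case 0.78 [355. 233.] [ 555. -237.   27.] [ 575. -261.    0.]
plate 0.72 [393. 209.] [ 562. -405.    7.] [ 568. -413.    0.]
other_plate 0.76 [346. 220.] [ 599. -251.   37.] [ 628. -284.    0.]
other_plate 0.48 [413. 215.] [210.  47. 448.] [ 510. -434.    0.]
plate_nose 0.66 [413. 217.] [209.  50. 446.] [ 506. -426.    0.]
plate_nose 0.61 [316. 246.] [ 598. -136.   20.] [ 614. -152.   -0.]
dish 0.71 [266. 301.] [547.  80.  22.] [562.  68.  -0.]
pliers 0.79 [225. 326.] [563. 188.  13.] [572. 182.  -0.]
oiler 0.43 [316. 249.] [ 596. -135.   12.] [ 605. -145.    0.]
oiler 0.34 [393. 209.] [ 562. -406.    8.] [ 568. -414.    0.]
top [ 404. -139.  922.] [ 0.21  0.03 -0.98]
case 0.6 [463. 275.] [ 548. -405.   45.] [ 555. -418.    0.]
other_case 0.87 [394. 263.] [ 554. -263.   53.] [ 564. -271.    0.]
plate 0.76 [459. 267.] [ 560. -392.   60.] [ 571. -410.    0.]
plate_nose 0.75 [458. 298.] [ 505. -408.   14.] [ 506. -412.    0.]
dish 0.63 [237. 246.] [556.  59.   8.] [558.  61.   0.]
pliers 0.77 [185. 231.] [576. 179.  -1.] [576. 179.   0.]
oiler 0.61 [335. 234.] [ 601. -142.   41.] [ 610. -142.    0.]
{'clock': 1.0, 'q': array([-1.35509657e+00,  3.58771811e-01,  1.51041488e+00, -1.60363406e-05,
        1.27253870e+00, -1.15078183e-01]), 'qd': array([ 0.00257063,  0.00129302,  0.0003546 ,  0.00056336,  0.0011479 ,
       -0.00027021]), 'joint_efforts': array([-1.71229283e-03, -5.15342009e+01, -2.71130919e+01,  6.73104264e-02,
        2.43621989e-02, -1.72542121e-05]), 'ee_pos': array([ 194.8550978 , -567.42027414,  222.63390375]), 'tcp_rot': array([ 9.86354002e-01,  1.64638328e-01, -1.09918670e-05, -6.58973209e-05]), 'force': array([ 0.24045638, -0.50084059, -0.98800805]), 'moment': array([ 0.0410401 ,  0.04683498, -0.04185294]), 'finger_force': 0.0, 'opening': 0.9980229785353565}
```

```bash
python3 - <<'E'
from h import *
a=cv2.imread("pics/top0.png")[180:330,340:540]; b=cv2.imread("pics/scene0.png")[150:300,300:500]
cv2.imwrite("pics/c0.png",np.vstack([cv2.resize(a,None,fx=4,fy=4)[:600]])) 
cv2.imwrite("pics/c1.png",cv2.resize(b,None,fx=4,fy=4))
C=cam("top"); dp=np.load("top0.npy"); v,u=np.mgrid[180:330,340:540]; uv=np.c_[u.ravel(),v.ravel()]
P=pts(uv,dp,C); ok=dp[uv[:,1],uv[:,0]]>0; P=P[ok]
for lo,hi in((42,58),(59,72)):
  for y0,y1 in((-480,-335),(-330,-180)):
    s=P[(P[:,2]>lo)&(P[:,2]<hi)&(P[:,1]>y0)&(P[:,1]<y1)]
    (c,sz,an)=cv2.minAreaRect(s[:,:2].astype(np.float32)) if len(s)>5 else (0,0,0); print(lo,len(s),c,sz,an,s[:,2].mean() if len(s) else 0)
E
```

```text
42 1314 (610.5252075195312, -437.3741760253906) (302.18084716796875, 122.2774429321289) 17.47954559326172 51.281365012055545
42 272 (605.8670043945312, -245.60546875) (173.85401916503906, 61.51435852050781) 9.015996932983398 52.481298871118085
59 1212 (658.274169921875, -422.48565673828125) (185.916015625, 117.81354522705078) 17.3256778717041 65.07484498835495
59 1030 (616.2078857421875, -270.35736083984375) (35.603759765625, 155.4898681640625) 84.68071746826172 65.71134964755673
```

View pics/c0.png

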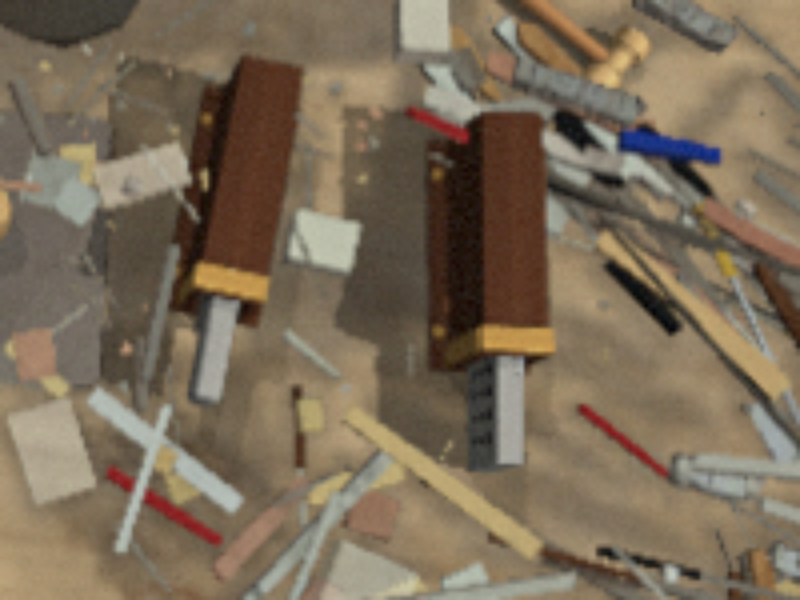

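View pics/c1.png

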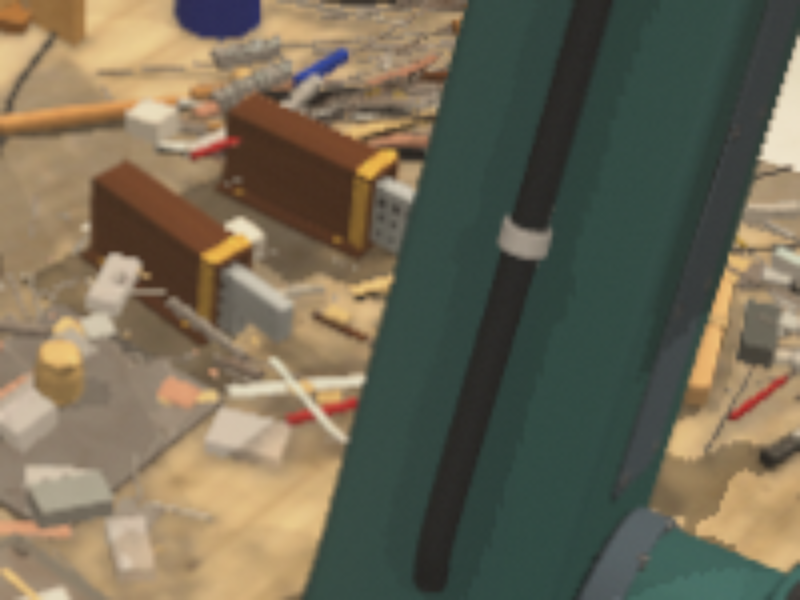

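```bash
cat >> h.py <<'E'
def fit(name,im,dp,seeds):
    "component of depth points near a height, rect fit"
    C=cam(name); v,u=np.mgrid[0:480,0:640]; P=pts(np.c_[u.ravel(),v.ravel()],dp,C).reshape(480,640,3)
    for (x,y,z) in seeds:
        m=((abs(P[...,2]-z)<5)&(dp>0)&(abs(P[...,0]-x)<140)&(abs(P[...,1]-y)<90)).astype(np.uint8)
        m=cv2.morphologyEx(m,cv2.MORPH_OPEN,np.ones((3,3)))
        n,l,st,ce=cv2.connectedComponentsWithStats(m)
        best=min(range(1,n),key=lambda i:np.hypot(*(P[l==i][:,:2].mean(0)-[x,y]))+1e3*(st[i,4]<60),default=0)
        s=P[l==best]; c,sz,an=cv2.minAreaRect(s[:,:2].astype(np.float32))
        mu=s[:,:2].mean(0); w,V=np.linalg.eigh(np.cov(s[:,:2].T)); a=V[:,1]*np.sign(V[0,1]); t=(s[:,:2]-mu)@a; q=(s[:,:2]-mu)@[-a[1],a[0]]
        print("seed",(x,y,z),"n",len(s),"mean",mu.round(1),"z",np.median(s[:,2]).round(1),"yaw",np.arctan2(a[1],a[0]).round(4),"along",np.percentile(t,[.5,99.5]).round(1),"across",np.percentile(q,[1,99]).round(1),
          "near end",(mu+a*np.percentile(t,.5)).round(1),"rect",np.round(c,1),np.round(sz,1))
E
python3 - <<'E'
from h import *
fit("top",None,np.load("top0.npy"),[(615,-408,65),(615,-265,65),(525,-405,50),(535,-250,50)])
C=cam("wrist"); print(r.camera_info("wrist")["hand_eye"])
E
```

```text
seed (615, -408, 65) n 1033 mean [ 619.5 -404.4] z 65.7 yaw 0.0716 along [-59.7  62.6] across [-17.4  16.5] near end [ 560.  -408.7] rect [ 620.9 -404.2] [123.2  37.4]
seed (615, -265, 65) n 1013 mean [ 630.5 -271.9] z 65.7 yaw -0.0993 along [-59.7  62.2] across [-16.6  16.3] near end [ 571.1 -266. ] rect [ 632.2 -271.6] [ 35.6 123.5]
seed (525, -405, 50) n 9 mean [ 521.5 -405.2] z 49.7 yaw 0.2291 along [-2.3  2.2] across [-1.7  1.2] near end [ 519.2 -405.8] rect [ 521.4 -405.1] [4.1 3. ]
seed (535, -250, 50) n 9 mean [ 523.4 -259.3] z 53.3 yaw 1.1771 along [-2.7  2.7] across [-2.4  2.1] near end [ 522.3 -261.8] rect [ 523.4 -259.3] [3.6 4.3]
[[-8.30663232e-04  9.62664214e-01  2.70697101e-01  7.38948182e+01]
 [ 9.99999628e-01  8.61995725e-04  3.14183810e-06 -1.90389353e-01]
 [-2.30315208e-04  2.70697003e-01 -9.62664573e-01 -1.60062699e+02]
 [ 0.00000000e+00  0.00000000e+00  0.00000000e+00  1.00000000e+00]]
```

{"fn": "servo_tool", "kwargs": {"offset": [[0,0,0],[0,0,0],[30,-11,0],[43,-17,0],[43,-17,0],[43,-17,0],[43,-17,0],[43,-17,0],[43,-17,0],[30,-11,0],[27,-9,0],[0,0,0]], "angular": [[0,0,0.13],[0,0,0.13],[0,0,0],[0,0,0],[0,0,0],[0,0,0],[0,0,0],[0,0,0],[0,0,0],[0,0,0],[0,0,0],[0,0,0]]}}

```text
clock: 2.5
ee_pos: [531.2, -409.4, 222.4]
tcp_rot: [0.999, 0.037, 0.0, -0.0]
force: [0.0, -0.3, 0.9]
opening: 1.001
finger_force: 0.0
```

```bash
cat >> h.py <<'E'
def go(x,y,z,phi=None):
    "print tool-axes shift to the target, tool turn to yaw phi first"
    s=r.observe(); M=R.from_quat(s["tcp_rot"]).as_matrix(); f=np.arctan2(M[1,0],M[0,0])
    p=f if phi is None else phi
    T=np.array([[np.cos(p),np.sin(p),0],[np.sin(p),-np.cos(p),0],[0,0,-1]])
    print("at",np.round(s["ee_pos"],1),"yaw",round(f,4),"tilt",M[:2,2].round(4),"turn z",round(f-p,4),"shift",(T@(np.array([x,y,z])-s["ee_pos"])).round(1),"F",np.round(s["force"],1),"t",s["clock"])
E
python3 - <<'E'
from h import *
go(520,-410,22)
im,dp=r.get_image("wrist"); cv2.imwrite("pics/w1.png",im[:,:,::-1]); np.save("w1.npy",dp)
fit("wrist",im,dp,[(560,-408,65),(530,-407,54)])
C=cam("wrist")
for t in("plate_nose","case","plate"):
    for k in r.place_of("wrist",t): print(t,round(k["p"],2),k["position"],ray(k["position"],C,4).round(1))
E
```

```text
at [ 531.2 -409.4  222.4] yaw 0.0733 tilt [0.0004 0.0002] turn z 0.0 shift [-1.120e+01 -2.000e-01  2.004e+02] F [ 0.  -0.3  0.9] t 2.5
seed (560, -408, 65) n 5846 mean [ 622.1 -404.2] z 62.9 yaw 0.0677 along [-64.2  59.2] across [-16.2  16.2] near end [ 558.1 -408.5] rect [ 619.7 -404.4] [124.3  35.9]
seed (530, -407, 54) n 737 mean [ 531.6 -410.3] z 51.9 yaw 0.06 along [-25.9  24.1] across [-6.7  6.4] near end [ 505.7 -411.9] rect [ 530.7 -410.7] [50.1 13.3]
case 0.83 [318.4, 187.9] [[ 555.1 -409.5    4. ]]
```

View pics/w1.png

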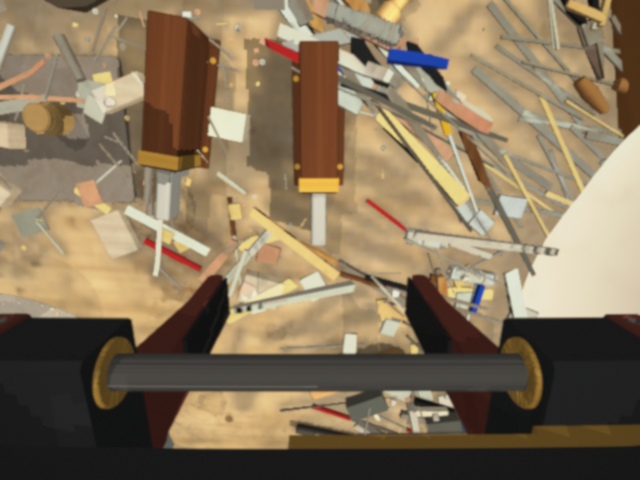

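{"fn": "servo_tool", "kwargs": {"offset": [[-2,1,30],[0,0,45],[0,0,45],[0,0,40],[0,0,25],[0,0,15],[0,0,8],[0,0,0],[0,0,0]], "angular": [[0,0,0.005],[0,0,0],[0,0,0],[0,0,0],[0,0,0],[0,0,0],[0,0,0],[0,0,0],[0,0,0]]}}

```text
clock: 3.82
ee_pos: [528.3, -412.1, 15.8]
tcp_rot: [0.999, 0.033, 0.001, 0.001]
force: [0.0, 0.6, -0.3]
opening: 1.0
finger_force: 0.0
```

{"fn": "servo_tool", "kwargs": {"offset": [[0,0,0],[0,0,0],[0,0,0],[0,0,0],[0,0,0],[0,0,0],[0,0,0],[0,0,0]], "angular": [[0,0,0],[0,0,0],[0,0,0],[0,0,0],[0,0,0],[0,0,0],[0,0,0],[0,0,0]], "claw": 0, "squeeze": 20}}

```text
clock: 4.82
ee_pos: [527.6, -411.4, 14.6]
tcp_rot: [0.999, 0.033, -0.0, -0.0]
force: [-0.5, -0.5, -0.5]
opening: 0.155
finger_force: 20.0
```

```bash
python3 - <<'E'
from h import *
go(530,-410.4,14,.068); print(r.observe()["finger_force"],r.observe()["opening"]*88)
E
```

```text
at [ 527.6 -411.4   14.6] yaw 0.0658 tilt [-0.0002  0.0003] turn z -0.0022 shift [ 2.5 -0.8  0.6] F [-0.5 -0.5 -0.5] t 4.825
19.98784840106964 13.628281758332392
```

{"fn": "servo_tool", "kwargs": {"offset": [[0,0,0],[0,0,0],[-4,0,0],[-8,0,0],[-10,0,0],[-10,0,0],[-10,0,0],[-10,0,0],[-10,0,0],[-10,0,0]], "angular": [[0,0,0],[0,0,0],[0,0,0],[0,0,0],[0,0,0],[0,0,0],[0,0,0],[0,0,0],[0,0,0],[0,0,0]], "squeeze": 60}}

```text
clock: 6.08
ee_pos: [454.9, -416.2, 14.5]
tcp_rot: [0.999, 0.033, -0.0, -0.0]
force: [0.8, 0.5, -2.8]
opening: 0.157
finger_force: 60.0
```

{"fn": "servo_tool", "kwargs": {"offset": [[-10,0,0],[-10,0,0],[-10,0,0],[-10,0,0],[-10,0,0],[-12,0,0],[-6,0,0],[0,0,0],[0,0,0]], "angular": [[0,0,0],[0,0,0],[0,0,0],[0,0,0],[0,0,0],[0,0,0],[0,0,0],[0,0,0],[0,0,0]]}}

```text
clock: 7.2
ee_pos: [388.3, -420.9, 14.7]
tcp_rot: [0.999, 0.033, 0.0, 0.0]
force: [0.6, -0.6, -2.3]
opening: 0.157
finger_force: 60.0
```

```bash
python3 - <<'E'
from h import *
go(408,-419,14,.068); s=r.observe(); print(s["finger_force"],s["opening"]*88,s["moment"])
im,dp=r.get_image("wrist"); cv2.imwrite("pics/w2.png",im[:,:,::-1]); np.save("w2.npy",dp)
fit("wrist",im,dp,[(470,-415,54),(600,-406,65)])
E
```

```text
at [ 388.3 -420.9   14.7] yaw 0.0657 tilt [ 0.0004 -0.0003] turn z -0.0023 shift [19.8 -0.6  0.7] F [ 0.6 -0.6 -2.3] t 7.2
59.98615264892578 13.850147073644477 [-0.01436911  0.13754882  0.00988175]
seed (470, -415, 54) n 14681 mean [ 447.4 -416.6] z 52.0 yaw 0.0647 along [-65.3  55.6] across [-11.5  11.4] near end [ 382.2 -420.8] rect [ 441.8 -412.5] [123.9  35.1]
seed (600, -406, 65) n 307200 mean [ 432.8 -417.8] z 11.4 yaw -1.494 along [-160.7  154.8] across [-132.    86.7] near end [ 420.5 -257.5] rect [ 400.6 -419.7] [245.6 352.3]
```

View pics/w2.png

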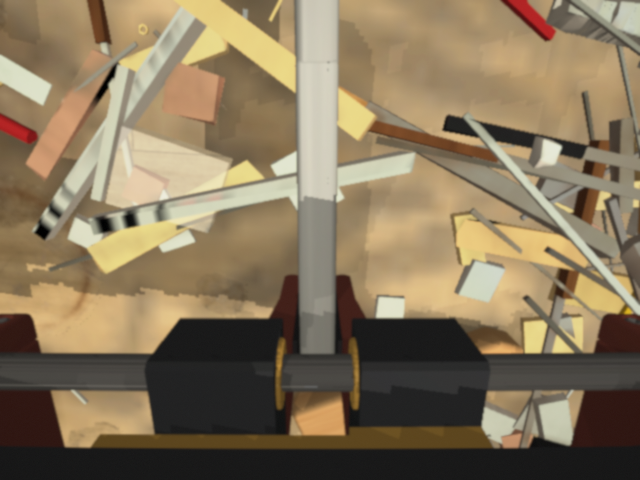

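{"fn": "servo_tool", "kwargs": {"offset": [[-2,0,-8],[-2,0,-12],[0,0,-10],[0,0,0]], "angular": [[0,0,0],[0,0,0],[0,0,-0.03],[0,0,-0.08]]}}

```text
clock: 7.75
ee_pos: [384.7, -421.9, 46.4]
tcp_rot: [0.996, 0.089, 0.001, 0.001]
force: [-0.1, -1.1, -2.2]
opening: 0.156
finger_force: 60.0
```

{"fn": "servo_tool", "kwargs": {"offset": [[0,0,0],[0,0,0],[0,0,0],[0,0,0],[0,0,0],[0,0,0],[0,0,0],[0,0,0],[0,0,0],[0,0,0],[0,0,0],[0,0,0],[0,0,0],[0,0,0],[0,0,0],[0,0,0],[0,0,0],[0,0,0],[0,0,0],[0,0,0]], "angular": [[0,0,-0.14],[0,0,-0.17],[0,0,-0.17],[0,0,-0.17],[0,0,-0.17],[0,0,-0.17],[0,0,-0.17],[0,0,-0.17],[0,0,-0.17],[0,0,-0.17],[0,0,-0.17],[0,0,-0.17],[0,0,-0.17],[0,0,-0.17],[0,0,-0.17],[0,0,-0.17],[0,0,-0.17],[0,0,-0.11],[0,0,-0.06],[0,0,0]]}}

```text
clock: 10.25
ee_pos: [384.3, -421.3, 45.4]
tcp_rot: [-0.032, 0.999, -0.0, 0.0]
force: [-0.2, 0.7, -2.7]
opening: 0.153
finger_force: 60.0
```

```bash
python3 - <<'E'
from h import *
a=np.array([np.cos(.067),np.sin(.067)]); p=np.array([558,-408.6])-a*60; print(p)
go(p[0],p[1],44.6,.067-np.pi); s=r.observe(); print(s["opening"]*88,s["moment"])
E
```

```text
[ 498.13461963 -412.61699304]
at [ 384.3 -421.3   45.4] yaw -3.0772 tilt [ 0.0008 -0.0008] turn z -0.0026 shift [-114.1    1.1    0.8] F [-0.2  0.7 -2.7] t 10.25
13.440960813074106 [ 0.07134911 -0.2274078   0.03440705]
```

{"fn": "servo_tool", "kwargs": {"offset": [[-10,0,0],[-20,0,0],[-25,0,0],[-25,1,0],[-20,0,0],[-14,0,5],[0,0,10],[0,0,9],[0,0,5],[0,0,3],[0,0,1],[0,0,0],[0,0,0]], "angular": [[0,0,-0.003],[0,0,0],[0,0,0],[0,0,0],[0,0,0],[0,0,0],[0,0,0],[0,0,0],[0,0,0],[0,0,0],[0,0,0],[0,0,0],[0,0,0]]}}

```text
clock: 11.88
ee_pos: [497.8, -412.5, 11.9]
tcp_rot: [-0.034, 0.999, -0.0, 0.0]
force: [-0.6, 1.2, -2.5]
opening: 0.155
finger_force: 60.0
```

```bash
python3 - <<'E'
from h import *
go(498,-412.6,10.6,.067-np.pi); s=r.observe(); print(s["opening"]*88,s["moment"])
im,dp=r.get_image("top"); cv2.imwrite("pics/t2.png",cv2.resize(im[230:380,360:560,::-1],None,fx=4,fy=4))
im,dp=r.get_image("scene"); cv2.imwrite("pics/s2.png",cv2.resize(im[150:300,300:500,::-1],None,fx=4,fy=4))
E
```

```text
at [ 497.8 -412.5   11.9] yaw -3.0744 tilt [ 0.0005 -0.0004] turn z 0.0002 shift [-0.2 -0.1  1.3] F [-0.6  1.2 -2.5] t 11.875
13.653905682359142 [ 0.01088621 -0.25172048  0.00810809]
```

View pics/t2.png

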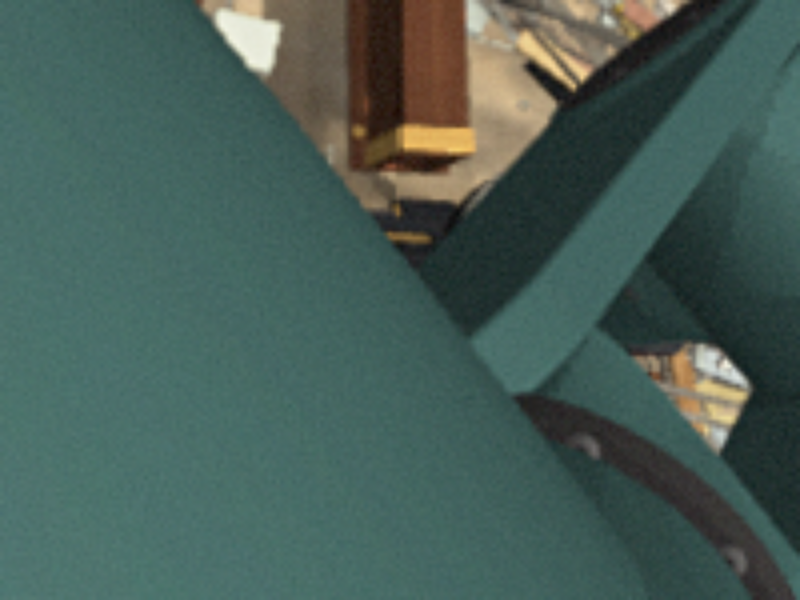

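{"fn": "servo_tool", "kwargs": {"offset": [[0,0,0.5],[0,0,0.5],[0,0,0],[0,0,0]], "angular": [[0,0,0],[0,0,0],[0,0,0],[0,0,0]]}}

```text
clock: 12.48
ee_pos: [497.9, -412.4, 11.6]
tcp_rot: [-0.034, 0.999, -0.0, 0.0]
force: [-1.0, 1.0, 5.6]
opening: 0.161
finger_force: 60.0
```

{"fn": "servo_tool", "kwargs": {"offset": [[0,0,0.5],[0,0,0],[0,0,0]], "angular": [[0,0,0],[0,0,0],[0,0,0]]}}

```text
clock: 12.85
ee_pos: [497.9, -412.5, 11.6]
tcp_rot: [-0.034, 0.999, -0.0, 0.0]
force: [-1.9, 1.7, 9.3]
opening: 0.153
finger_force: 60.0
```

{"fn": "servo_tool", "kwargs": {"offset": [[0,0,0],[0,0,0],[0,0,0]], "angular": [[0,0,0],[0,0,0],[0,0,0]], "squeeze": 3}}

```text
clock: 13.22
ee_pos: [498.0, -412.5, 10.4]
tcp_rot: [-0.034, 0.999, -0.0, 0.0]
force: [-0.6, 0.5, 3.2]
opening: 0.159
finger_force: 3.0
```

{"fn": "servo_tool", "kwargs": {"offset": [[0,0,0],[0,0,0],[0,0,0],[0,0,-8],[0,0,-30],[0,0,-40],[0,0,-20],[0,0,0]], "angular": [[0,0,0],[0,0,0],[0,0,0],[0,0,0],[0,0,0],[0,0,0],[0,0,0],[0,0,0]], "claw": 50}}

```text
clock: 14.22
ee_pos: [498.8, -413.5, 110.5]
tcp_rot: [-0.034, 0.999, -0.002, 0.001]
force: [0.7, -0.8, -0.4]
opening: 0.569
finger_force: 0.0
```

{"fn": "servo_tool", "kwargs": {"offset": [[0,0,-30],[0,0,-40],[15,0,-40],[25,0,0],[25,0,0],[25,0,0],[20,0,0],[0,0,0],[0,0,0]], "angular": [[0,0,0],[0,0,0],[0,0,0],[0,0,0],[0,0,0],[0,0,0],[0,0,0],[0,0,0],[0,0,0]]}}

```text
clock: 15.35
ee_pos: [388.3, -420.0, 218.1]
tcp_rot: [-0.033, 0.999, -0.0, 0.0]
force: [-0.0, -0.4, -0.4]
opening: 0.572
finger_force: 0.0
```

```bash
python3 - <<'E'
from h import *
go(380,-420,14.6,.067-np.pi)
im,dp=r.get_image("wrist"); cv2.imwrite("pics/w3.png",im[:,:,::-1]); np.save("w3.npy",dp)
fit("wrist",im,dp,[(440,-415,50)])
C=cam("wrist")
for t in("plate_nose","plate_tang"):
    for k in r.place_of("wrist",t): print(t,round(k["p"],2),k["position"],ray(k["position"],C,35).round(1))
E
```

```text
at [ 388.3 -420.   218.1] yaw -3.0749 tilt [ 0.0006 -0.    ] turn z -0.0003 shift [  8.3   0.6 203.5] F [-0.  -0.4 -0.4] t 15.35
seed (440, -415, 50) n 2106 mean [ 434.9 -417.3] z 49.0 yaw 0.0678 along [-75.3  82.5] across [-6.8  6.6] near end [ 359.8 -422.4] rect [ 438.7 -417.4] [160.   13.6]
plate_tang 0.95 [313.9, 206.9] [[ 377.3 -423.7   35. ]]
```

View pics/w3.png

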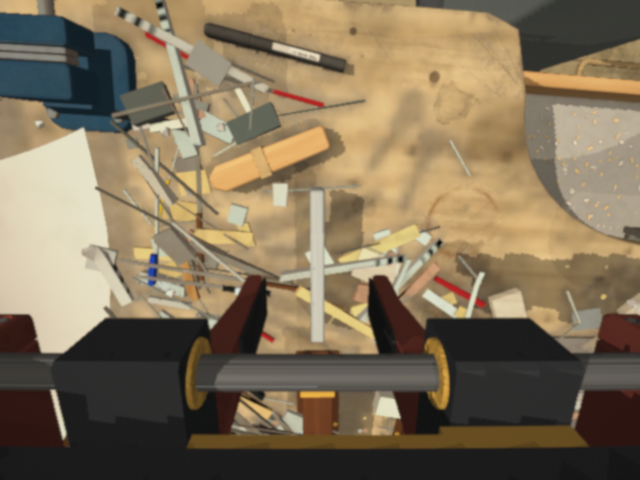

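{"fn": "servo_tool", "kwargs": {"offset": [[7,-0.4,30],[0,0,45],[0,0,45],[0,0,40],[0,0,22],[0,0,12],[0,0,8],[0,0,0],[0,0,0]], "angular": [[0,0,0],[0,0,0],[0,0,0],[0,0,0],[0,0,0],[0,0,0],[0,0,0],[0,0,0],[0,0,0]]}}

```text
clock: 16.62
ee_pos: [381.4, -421.2, 16.9]
tcp_rot: [-0.034, 0.999, -0.001, 0.0]
force: [-0.2, -0.3, 0.0]
opening: 0.568
finger_force: 0.0
```

{"fn": "servo_tool", "kwargs": {"offset": [[0,0,0],[0,0,0],[0,0,0],[0,0,0],[0,0,0],[0,0,0],[0,0,0]], "angular": [[0,0,0],[0,0,0],[0,0,0],[0,0,0],[0,0,0],[0,0,0],[0,0,0]], "claw": 0, "squeeze": 10}}

```text
clock: 17.5
ee_pos: [380.9, -420.6, 16.2]
tcp_rot: [-0.034, 0.999, 0.0, -0.0]
force: [-0.7, 0.1, 1.9]
opening: 0.156
finger_force: 10.0
```

{"fn": "servo_tool", "kwargs": {"offset": [[0,0,0],[0,0,0],[0,0,0]], "angular": [[0,0,0],[0,0,0],[0,0,0]], "squeeze": 60}}

```text
clock: 17.88
ee_pos: [380.9, -420.6, 16.2]
tcp_rot: [-0.034, 0.999, 0.0, -0.0]
force: [-0.3, -0.3, 1.8]
opening: 0.158
finger_force: 60.0
```

```bash
python3 - <<'E'
from h import *
go(381.5,-420.6,21.5,.068-np.pi);print(r.observe()["opening"]*88)
E
```

```text
at [ 380.9 -420.6   16.2] yaw -3.0744 tilt [-0.0001  0.0002] turn z -0.0008 shift [-0.6 -0.1 -5.3] F [-0.3 -0.3  1.8] t 17.875
13.885507808648995
```

{"fn": "servo_tool", "kwargs": {"offset": [[0,0,-2],[0,0,-3],[0,0,-2],[-6,0,0],[-10,0,0],[-10,0,0],[-7,0,0],[0,0,0],[0,0,0]], "angular": [[0,0,0],[0,0,0],[0,0,0],[0,0,0],[0,0,0],[0,0,0],[0,0,0],[0,0,0],[0,0,0]]}}

```text
clock: 19.0
ee_pos: [413.7, -418.1, 23.0]
tcp_rot: [-0.034, 0.999, 0.0, -0.0]
force: [0.3, 0.1, -2.0]
opening: 0.155
finger_force: 60.0
```

```bash
python3 - <<'E'
from h import *
go(413.9,-418.4,22.5,.068-np.pi);s=r.observe();print(s["opening"]*88,s["moment"])
im,dp=r.get_image("wrist"); cv2.imwrite("pics/w4.png",im[:,:,::-1])
im2,dp2=r.get_image("scene"); cv2.imwrite("pics/wx.png",np.vstack([cv2.resize(im[:,:,::-1],(400,300)),cv2.resize(im2[170:245,350:450,::-1],(400,300))]))
fit("wrist",im,dp,[(413,-418,56)])
E
```

```text
at [ 413.7 -418.1   23. ] yaw -3.0741 tilt [-0.0004  0.0004] turn z -0.0005 shift [-0.2 -0.3  0.5] F [ 0.3  0.1 -2. ] t 19.0
13.678866774587728 [ 0.08488976 -0.02224213  0.0533993 ]
seed (413, -418, 56) n 3251 mean [ 405.6 -419. ] z 55.6 yaw 0.0764 along [-14.7  17.8] across [-15.5  15.5] near end [ 391.  -420.1] rect [ 408.5 -418.8] [33.4 32.5]
```

View pics/wx.png

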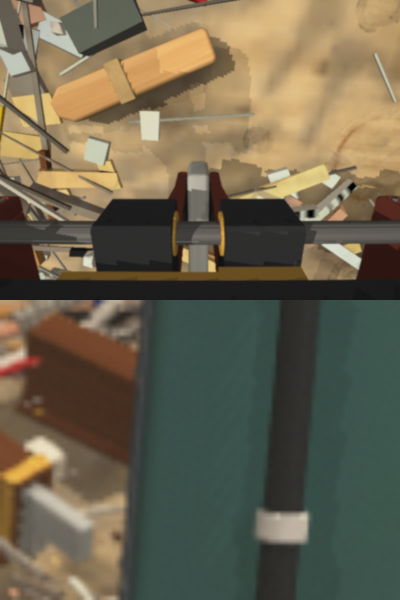

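```bash
python3 - <<'E'
from h import *
L=[]
for i in range(6):
    im,dp=r.get_image("wrist"); s=r.observe(); L.append(np.r_[s["moment"],s["force"]])
print(np.round(L,2), np.mean(L,0).round(3))
C=cam("wrist"); v,u=np.mgrid[0:480,0:640]; P=pts(np.c_[u.ravel(),v.ravel()],dp,C)
d=P[:,:2]-[413.7,-418.1]; a=np.array([np.cos(.068),np.sin(.068)]); t=d@a; q=d@[-a[1],a[0]]
m=(abs(q)<4.5)&(P[:,2]>40)&(P[:,2]<70)
for lo in range(-26,60,3):
    k=m&(t>=lo)&(t<lo+3)
    if k.sum()>5: print(lo,k.sum(),np.median(P[k,2]).round(1))
E
```

```text
[[ 0.05 -0.03 -0.01  0.39 -0.03 -1.92]
 [ 0.1  -0.   -0.01 -1.03  0.29 -2.19]
 [ 0.09 -0.01  0.05  0.03  0.73 -2.85]
 [ 0.05  0.   -0.06  0.52  0.13 -2.06]
 [ 0.06  0.03 -0.02  0.51  0.9  -2.5 ]
 [ 0.08 -0.02  0.   -0.21  0.03 -2.97]] [ 0.07  -0.006 -0.008  0.036  0.341 -2.413]
-23 453 52.0
-20 167 55.9
-17 171 56.0
-14 163 55.9
-11 145 56.0
-8 154 56.0
-5 147 56.0
-2 154 56.0
1 140 55.9
4 146 56.0
7 121 55.9
25 16 56.5
28 116 55.9
31 122 56.0
34 128 55.9
37 116 56.0
40 122 55.9
43 115 55.9
46 116 55.9
49 65 55.7
```

{"fn": "servo_tool", "kwargs": {"offset": [[-3,-0.4,0.5],[-5,0,0.4],[-5,0,0],[-5,0,0],[-5,0,0],[-5,0,0],[0,0,0]], "angular": [[0,0,0],[0,0,0],[0,0,0],[0,0,0],[0,0,0],[0,0,0],[0,0,0]]}}

```text
clock: 20.27
ee_pos: [442.3, -416.9, 22.3]
tcp_rot: [-0.034, 0.999, -0.0, 0.0]
force: [-0.4, -0.4, -2.9]
opening: 0.158
finger_force: 60.0
```

{"fn": "servo_tool", "kwargs": {"offset": [[-5,0,0],[-5,0,0],[-5,0,0],[-5,0,0],[0,0,0]], "angular": [[0,0,0],[0,0,0],[0,0,0],[0,0,0],[0,0,0]]}}

```text
clock: 20.9
ee_pos: [462.3, -415.6, 22.3]
tcp_rot: [-0.034, 0.999, -0.0, 0.0]
force: [0.5, 0.4, -2.1]
opening: 0.156
finger_force: 60.0
```

{"fn": "servo_tool", "kwargs": {"offset": [[-6,0,0],[-6,0,0],[-6,0,0],[-6,0,0],[-6,0,0],[-6,0,0],[0,0,0]], "angular": [[0,0,0],[0,0,0],[0,0,0],[0,0,0],[0,0,0],[0,0,0],[0,0,0]]}}

```text
clock: 21.78
ee_pos: [498.3, -413.2, 22.2]
tcp_rot: [-0.034, 0.999, -0.0, 0.0]
force: [-0.1, 0.0, -2.8]
opening: 0.154
finger_force: 60.0
```

{"fn": "servo_tool", "kwargs": {"offset": [[-6,0,0],[-6,0,0],[-6,0,0],[-5,0,0],[-4,0,0],[-3,0,0],[0,0,0]], "angular": [[0,0,0],[0,0,0],[0,0,0],[0,0,0],[0,0,0],[0,0,0],[0,0,0]]}}

```text
clock: 22.65
ee_pos: [527.8, -411.1, 22.2]
tcp_rot: [-0.034, 0.999, 0.0, 0.0]
force: [-0.4, -0.7, -2.5]
opening: 0.16
finger_force: 60.0
```

{"fn": "servo_tool", "kwargs": {"offset": [[-2,0,0],[-2,0,0],[-1,0,0],[-1,0,0],[0,0,0.5],[0,0,0.5],[0,0,0.5],[0,0,0]], "angular": [[0,0,0],[0,0,0],[0,0,0],[0,0,0],[0,0,0],[0,0,0],[0,0,0],[0,0,0]]}}

```text
clock: 23.65
ee_pos: [533.5, -410.7, 20.6]
tcp_rot: [-0.034, 0.999, 0.0, -0.0]
force: [0.7, -0.1, -1.9]
opening: 0.156
finger_force: 60.0
```

{"fn": "servo_tool", "kwargs": {"offset": [[-0.7,0,0],[-0.7,0,0],[0,0,0]], "angular": [[0,0,0],[0,0,0],[0,0,0]]}}

```text
clock: 24.02
ee_pos: [535.2, -410.7, 20.8]
tcp_rot: [-0.034, 0.999, -0.0, 0.0]
force: [-0.7, 1.0, -2.1]
opening: 0.158
finger_force: 60.0
```

{"fn": "servo_tool", "kwargs": {"offset": [[-0.7,0,0],[-0.7,0,0],[0,0,0]], "angular": [[0,0,0],[0,0,0],[0,0,0]]}}

```text
clock: 24.4
ee_pos: [536.5, -410.5, 20.7]
tcp_rot: [-0.034, 0.999, 0.0, -0.0]
force: [-0.3, -0.4, -2.3]
opening: 0.154
finger_force: 60.0
```

{"fn": "servo_tool", "kwargs": {"offset": [[-0.7,0,0],[-0.7,0,0],[0,0,0]], "angular": [[0,0,0],[0,0,0],[0,0,0]]}}

```text
clock: 24.78
ee_pos: [536.9, -410.4, 20.6]
tcp_rot: [-0.034, 0.999, 0.0, -0.001]
force: [-4.7, -0.4, -0.7]
opening: 0.154
finger_force: 60.0
```

{"fn": "servo_tool", "kwargs": {"offset": [[-0.7,0,0],[0,0,0]], "angular": [[0,0,0],[0,0,0]]}}

```text
clock: 25.02
ee_pos: [536.9, -410.3, 20.6]
tcp_rot: [-0.034, 0.999, 0.0, -0.001]
force: [-7.2, -1.2, 0.8]
opening: 0.156
finger_force: 60.0
```

```bash
python3 - <<'E'
from h import *
go(537,-410.5,20.2,.068-np.pi)
E
```

```text
at [ 536.9 -410.3   20.6] yaw -3.0744 tilt [-0.0026  0.0007] turn z -0.0008 shift [-0.1 -0.2  0.4] F [-7.2 -1.2  0.8] t 25.025
```

{"fn": "servo_tool", "kwargs": {"offset": [[0.8,0,0.5],[0,0,0.5],[0,0,0]], "angular": [[0,0,0],[0,0,0],[0,0,0]]}}

```text
clock: 25.4
ee_pos: [536.9, -410.3, 19.7]
tcp_rot: [-0.034, 0.999, 0.0, -0.001]
force: [-4.8, 0.0, 0.6]
opening: 0.153
finger_force: 60.0
```

{"fn": "servo_tool", "kwargs": {"offset": [[0,0,0],[0,0,0],[0,0,0]], "angular": [[0,0,0],[0,0,0],[0,0,0]], "squeeze": 3}}

```text
clock: 25.78
ee_pos: [537.5, -410.3, 19.6]
tcp_rot: [-0.034, 0.999, 0.0, -0.0]
force: [-4.2, 0.3, 0.8]
opening: 0.157
finger_force: 3.0
```

{"fn": "servo_tool", "kwargs": {"offset": [[0,0,0],[0,0,0],[0,0,0],[0,0,0],[0,0,-5],[0,0,-20],[0,0,-30],[10,0,-40],[20,0,-40],[20,0,-30],[0,0,-20],[0,0,0],[0,0,0]], "angular": [[0,0,0],[0,0,0],[0,0,0],[0,0,0],[0,0,0],[0,0,0],[0,0,0],[0,0,0],[0,0,0],[0,0,0],[0,0,0],[0,0,0],[0,0,0]], "claw": 50}}

```text
clock: 27.4
ee_pos: [487.8, -413.5, 204.7]
tcp_rot: [-0.034, 0.999, 0.0, -0.0]
force: [-0.5, 0.1, 0.2]
opening: 0.569
finger_force: 0.0
```

```bash
python3 - <<'E'
from h import *
go(537,-410.5,20.2,.068-np.pi)
im,dp=r.get_image("wrist"); cv2.imwrite("pics/w5.png",im[:,:,::-1]); np.save("w5.npy",dp)
fit("wrist",im,dp,[(536,-410,54)])
im,dp=r.get_image("top"); cv2.imwrite("pics/t5.png",cv2.resize(im[180:330,340:540,::-1],None,fx=4,fy=4))
E
```

```text
at [ 487.8 -413.5  204.7] yaw -3.0742 tilt [-0.      0.0002] turn z -0.0006 shift [-49.3  -0.3 184.5] F [-0.5  0.1  0.2] t 27.4
seed (536, -410, 54) n 665 mean [ 538.  -410.2] z 51.3 yaw 0.0704 along [-23.4  23.9] across [-6.3  6.2] near end [ 514.7 -411.8] rect [ 538.4 -410.5] [47.8 13.1]
```

View pics/w5.png

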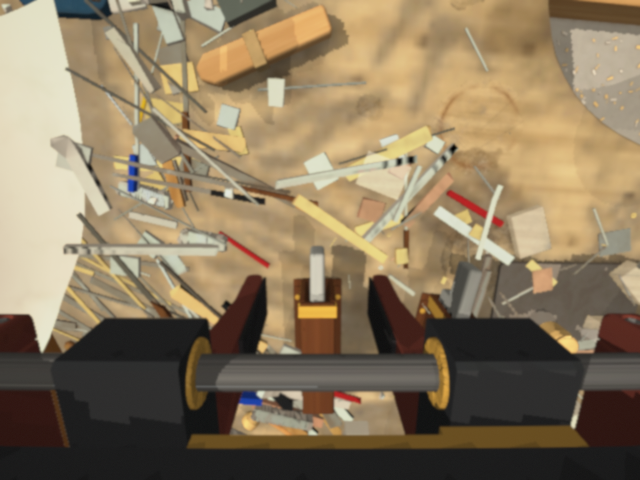

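```bash
python3 -c "
from h import *
print(r.finish_job())"
```

```text
the job is handed in; nothing more can be done
None
```

The wrongly stowed plate was drawn out, turned end for end and slid back against its case's back stop, with about 44 mm of grip tang outside; the job is handed in (no verdict was returned), and nothing else was touched.

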